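# Lower the studio blind from its covered switch desk

### The arm

A 6-joint arm with a two-finger parallel gripper is mounted at the origin on the work surface; the furniture and walls round the work are solid. World frame = base frame: x ahead of the robot, y to its left, z up, the work surface at z = 0. Lengths are in m, angles in rad, forces in N, time in s.
With the tool pointing down it reaches from about 0.275 to 0.85 m from the base axis. Payload 19 kg.
Tool frame: the origin (TCP) lies at the very end of the fingers, on their centre line; the grasp point (between the pads) lies 19 mm behind it; z points along the fingers, y is the line along which they close (so a half turn about z gives the same grasp; the last joint's range is limited). The gripper opens to 85 mm and grips with 20 to 120 N. Pads are 22 mm wide; open, the fingers measure 114 mm over their backs; the gripper's body (76 mm by 85 mm) begins 54 mm behind the grasp point. The pads swing forward as they close: fully open they stand 13 mm farther back than shut.
Start: joints at [1.034, 0.15, 1.437, -0, 1.554, -0.134], TCP at [0.225, 0.529, 0.231] pointing down, gripper open.
Joint ranges: [-2.8, 2.8], [-0.68, 2.1], [0.12, 2.68], [-1.39, 4.53], [0.16, 2.79], [-2.81, 2.81]. Speed limits (rad/s): [1.89, 1.89, 2.22, 3.01, 3.01, 3.01].

### API

Orientations are given as a unit quaternion [w, x, y, z].
In Python, from bench import arm, grab_frame, search_frame, trace, mark_of gives the robot as it stands. The module is installed in compiled form; this text tells all that it offers.
- The arm moves only by the tool send_rows, never from a script. Its argument "increments" is a list of rows, each a list of 3 entries, a list of its own where there are three numbers: the closure, from -1 (fully open) to 1 (shut), then the shift along the tool's x, y, z in units of 25 mm (1.0 is 25 mm), then the turn about the tool's z in units of 0.08 rad (1.0 is 0.08 rad). A call has 1 to 12 rows; each row shifts and turns the commanded pose from where the row before left it, along the tool's axes as they then stand; what a row does not reach is not made up. A row lasts 1/8 s, in which the tool goes at most 62.5 mm and 10.7 degrees, less where a joint would pass 70% of its speed; a pose out of reach is approached as far as the arm can. A call with a number of a shift or a turn outside -1 to 1 is refused whole. A call with a gripper value outside its range is refused whole. The fingers move at their own pace and stop on an object; "squeeze" is the grip in N (left out, the last holds). Time passes only in rows, so rows that do not move let the fingers close. It gives the time, the measured TCP pose, the force, the opening and the grip force at its end, in the units of the state.
- arm.state(): the state, without advancing time (a new reading comes with each control period).
- grab_frame(name): name is "scene" or "side" or "wrist"; returns a dict with "image" (384x512x3 uint8, blue, green, red), "vertical_fov" (degrees; the focal length in pixels is half the picture's height over the tangent of half this angle, whatever the lens; pixels are square), "cx", "cy" (the principal point, pixels), "camera_from_world" (4x4, takes a point from world to camera coordinates). Camera axes: x right, y up, looking along -z (the intrinsics and any distortion apply to the point x, -y, -z); pixel columns grow to the right and rows downward; lengths in m; the calibration is good to about 2 mm. The wrist camera is an equidistant fisheye: a pixel r from the principal point sees the ray r / f radians off the axis. A picture is of the moment at which its call begins. There is no depth.
- arm.job_done(): hands the job in; it is judged then, once.
Trained networks look in the newest picture that a camera, given by its name, has taken for a name from the list of things; names that differ only in an ending like _2 or _b are one class to them, and where a whole thing is asked for, a point or a joint stands for the part that bears it (a point fixed in the world has none). Each returns a list of dicts, best first, with "p" (0 to 1); they miss things now and then, are a little off and sometimes report something else, mostly with a low value. They report only what shows in the picture. A call takes as long as a camera call.
- search_frame(camera, query): "xy" ([column, row] in pixels, amid what is visible of it).
- trace(camera, query): "mask" (384x512 bool, what is visible of it) and "xy" ([column, row] in pixels, amid what is visible of it).
- mark_of(camera, query): "xy" ([column, row] in pixels: a listed point, or the origin of a listed thing).
The state is a dict: "time_s": time; "joint_pos": joint angles; "qvel": joint speeds; "effort": joint torques, N m; "ee_pos": TCP position; "orientation": TCP orientation; "force": force on the tool from outside, world axes, zero at the start; "wrist_torque": the same for the moment, N m; "finger_gap": finger opening in m; "grasp_force": force on a finger pad.
Only numpy, scipy, OpenCV 4.12 (cv2) and the standard library are available. Lean on these libraries where they do the work, as an engineer would, in place of code of your own. Each camera call takes 0.05 s, during which the arm holds its last target. There are 200 camera calls.

### The job

Lower the window blind: slide the wooden cover of the switch desk all the way open by its bar handle, push the spring-centred paddle switch fully over to the side away from the opened cover and hold it there for about two seconds, then let it spring back to the middle and slide the cover fully shut again, past its little ridge. Never push the switch over to the other side, and leave the cups, bottles and brush round the desk where they stand.

Things in the scene. Friction and masses are not known exactly. Their poses are not given: they have to be found in the camera images.
- console: Plywood switch desk fixed to the table, 280 mm wide (y), 215 deep (x). Origin on the table top under the middle of its sloping top face, which lies 125 mm higher; x points to the desk's back, y to its left, z up. The face rises 30 deg to the back. Face axes (same y): x' up the slope = (cos30, 0, sin30), z' out of the face = (-sin30, 0, cos30), zero at the middle of the face.
- well (a point): Middle of the mouth of the open well in the face's -y half (y -68 mm, x' 0, z' 0; axes as the console). The well, under the shut cover, spans y -125 to -9 mm, x' -50 to +50, 77 mm deep, and holds the switch. The +y half of the face is a flat deck where the opened cover parks. Metal rails 11 mm high run along the face's upper and lower edges (x' +-48 to +-60).
- shelf_edge (a point): Middle of the lower front edge of the desk's own board, which carries a cup and a bottle (console x 10, y 0, z 305 mm). The board spans console x 10 to 160 mm, y +-150 mm and overhangs everything behind the face's middle, so a tool must come in tilted, about square to the face: 30 deg from vertical, its back leaning to the desk's front.
- cover (a joint): Travel of the cover along the desk's +y: 0 = fully shut over the well, 0.130 m = fully open, parked on the deck. Sliding friction about 3 N; in the first 6 mm of opening its edge must be forced over a sprung metal ridge 2 mm high (about 6 N; less when shutting).
- cover_grip (a point): Middle of the cover's bar handle, 30 mm out of the face (shut: y -67 mm, x' 0, z' 30); moves with the cover. Axes: x up the slope, y opening direction, z out of the face. Cover: wooden board 106 (x') x 126 (y) x 5 mm, its top at z' 6 mm. Handle 62 mm long (x'), 16 mm thick (y), top at z' 40 mm, 10 mm above this point.
- toggle (a joint): Angle of the paddle switch, rad: 0 = centred, + = leaning to the desk's -y (away from the opened cover; lowers the blind); stops at +-0.42. A spring of 0.5 N m/rad (about 5 N at the paddle at the stop) recentres it.
- toggle_tip (a point): Middle of the top end of the black paddle; centred: y -75 mm, x' 0, z' -10 mm (10 mm inside the well). Axes when centred: x up the slope, y the desk's left, z along the switch. Paddle 40 mm wide (x'), 12 thick (y), 36 long on a 12 mm steel stem; pivot along x', 62 mm below this point. Free room beside the centred paddle: 60 mm on its +y side, 44 mm on its -y side.
- near_cup: White cup, 83 mm wide, 106 mm high, standing beside the desk; bystander. Origin: centre of its underside.
- tall_bottle: Paint bottle, 55 mm wide, 158 mm high; bystander. Origin: centre of its underside.
- small_bottle: Paint bottle, 47 mm wide, 134 mm high; bystander. Origin: centre of its underside.
- front_brush: Artist brush, 209 mm long, 11 mm thick, lying in front of the desk; bystander. Origin: under its middle.

How it is judged:
By the outcome, as a careful person would: the job done as asked, in the order asked, and still so for the second after the job is handed in, with the robot touching nothing.
It also fails if it takes over 56 s, if anything falls off the work surface, if the arm or the gripper's body presses on something with over 40 N, if the wrist force passes 120 N, or if a joint passes its speed limit or range.

## Working session

There is one attempt and no reset: what is moved stays moved. The work goes in short steps, Python scripts to look and compute and a tool call to move; the robot and the scene stay as the last step left them, time stands still between calls to the robot, and variables do not carry over. Pictures are saved under pics/ and viewed, at most 10 in all, crops included, and the job is handed in when it is done.

Besides the shell and the picture viewer there is one more tool, called as name(argument=value, ...), one argument or row to a line, values as JSON. send_rows: Moves the arm, as the interface text tells. Its arguments: {"type":"object","properties":{"increments":{"type":"array"},"squeeze":{"type":"number"}},"required":["increments"]}

```bash
mkdir -p pics
cat > h.py <<'E'
import numpy as np,cv2
from bench import arm,grab_frame,search_frame,trace,mark_of
from scipy.spatial.transform import Rotation as R
def ray(f,xy):
    h=f["image"].shape[0];F=h/2/np.tan(np.radians(f["vertical_fov"]/2))
    u=(xy[0]-f["cx"])/F;v=(xy[1]-f["cy"])/F
    if f.get("fish"):
        r=np.hypot(u,v);s=np.sin(r)/max(r,1e-9);d=np.array([u*s,-v*s,-np.cos(r)])
    else: d=np.array([u,-v,-1.])
    T=np.array(f["camera_from_world"]);Rm=T[:3,:3];o=-Rm.T@T[:3,3]
    d=Rm.T@d;return o,d/np.linalg.norm(d)
def tri(rs):
    A=np.zeros((3,3));b=np.zeros(3)
    for o,d in rs:
        P=np.eye(3)-np.outer(d,d);A+=P;b+=P@o
    x=np.linalg.solve(A,b);return x,[np.linalg.norm((np.eye(3)-np.outer(d,d))@(x-o)) for o,d in rs]
def st():
    s=arm.state();q=s["orientation"];return s,R.from_quat([q[1],q[2],q[3],q[0]])
E
cat > a.py <<'E'
from h import *
s,r=st();print(s);print(r.as_matrix().round(3))
fr={}
for c in["scene","side","wrist"]:
    f=grab_frame(c);f["fish"]=c=="wrist";fr[c]=f;cv2.imwrite(f"pics/{c}0.png",f["image"])
    print(c,f["vertical_fov"],f["cx"],f["cy"],np.array(f["camera_from_world"]).round(3).tolist())
for q in["console","well","shelf_edge","cover_grip","toggle_tip","near_cup","tall_bottle","small_bottle","front_brush"]:
    rs=[]
    for c in fr:
        m=mark_of(c,q)
        print(q,c,[(np.round(k["xy"],1).tolist(),round(k["p"],2)) for k in m[:3]])
        if m and m[0]["p"]>.4: rs.append(ray(fr[c],m[0]["xy"]))
    if len(rs)>1: x,e=tri(rs);print("  ->",x.round(4),np.round(e,4))
cv2.imwrite("pics/all0.png",cv2.resize(np.vstack([np.hstack([fr["scene"]["image"],fr["side"]["image"]])]),(800,300)))
E
python3 a.py
```

```text
{'time_s': 0.0, 'joint_pos': array([ 1.03401540e+00,  1.50977385e-01,  1.43801010e+00,  1.42397992e-05,
        1.55380392e+00, -1.34013502e-01]), 'qvel': array([ 2.90297712e-04,  2.42176787e-03, -1.01289512e-03, -7.95815540e-04,
        7.49634663e-04, -2.47087122e-05]), 'effort': array([ 1.05273037e-03, -7.13084650e+01, -5.70845211e+01,  8.52748553e-05,
        9.20113380e-03, -3.01016871e-05]), 'ee_pos': array([0.22527714, 0.5287705 , 0.23069079]), 'orientation': array([-2.04004695e-04,  2.00025358e-01,  9.79790537e-01, -5.63639398e-04]), 'force': array([-0.0759279 , -0.78279462, -0.64948018]), 'wrist_torque': array([ 0.01452267, -0.00214185, -0.04856216]), 'grasp_force': 0.0, 'finger_gap': 0.08548943485506605}
[[-0.92   0.392 -0.001]
 [ 0.392  0.92  -0.001]
 [ 0.    -0.001 -1.   ]]
scene 44.43650490177073 254.37699038390298 195.0570530346632 [[0.496, -0.868, -0.018, -0.261], [0.594, 0.325, 0.736, -0.469], [-0.633, -0.376, 0.677, -1.295], [0.0, 0.0, 0.0, 1.0]]
side 57.342229192629524 252.2040734193477 191.18173153478065 [[0.951, -0.31, 0.005, -0.54], [0.148, 0.468, 0.871, -0.231],
[... 747 characters left out ...]
 scene []
toggle_tip side []
toggle_tip wrist []
near_cup scene [([355.9, 289.5], 0.77)]
near_cup side [([275.7, 313.4], 0.96)]
near_cup wrist []
  -> [ 0.5147 -0.3773 -0.0178] [0.0013 0.0013]
tall_bottle scene [([174.5, 193.2], 0.56)]
tall_bottle side [([233.7, 183.8], 0.81)]
tall_bottle wrist []
  -> [ 0.6069  0.4073 -0.0192] [0.003 0.003]
small_bottle scene [([172.2, 226.4], 0.82)]
small_bottle side [([204.0, 198.1], 0.77)]
small_bottle wrist []
  -> [ 0.4437  0.2925 -0.0024] [0.0008 0.0008]
front_brush scene [([240.7, 255.1], 0.63), ([307.7, 209.0], 0.39), ([176.9, 192.1], 0.37)]
front_brush side [([216.6, 232.2], 0.63)]
front_brush wrist []
  -> [ 0.4318 -0.0026  0.0223] [0.0019 0.0019]
```

View pics/scene0.png

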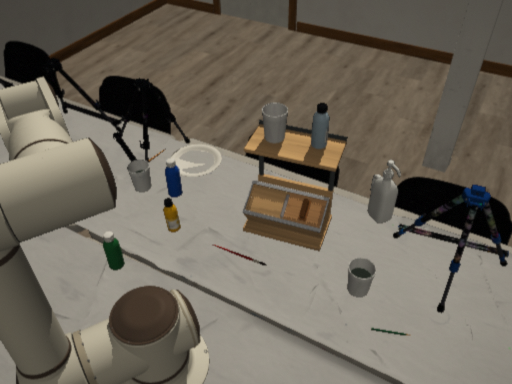

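View pics/side0.png

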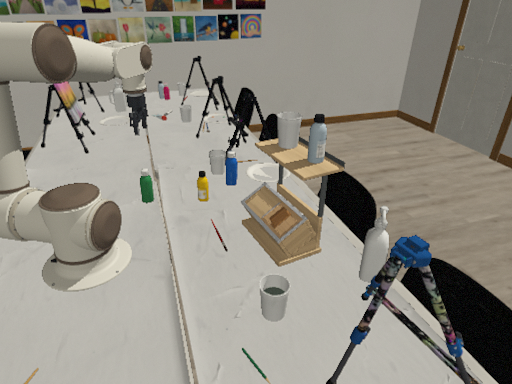

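The first picture shows the shut desk at about (288,212) in the scene view, with its handle at (305,208). The side view shows the handle at (280,218) and the cup at (274,297), in front and to the right. The tool points straight down, so I first go up and ahead of the desk to see how its tilt can be changed.

send_rows(
  increments=[
    [-1,[0,0,-1],-1],
    [-1,[0,0,-1],-1],
    [-1,[0,0,-1],-1],
    [-1,[0,0,-1],-1],
    [-1,[0,0,-1],-1],
    [-1,[-0.8,-1,-1],0],
    [-1,[-0.8,-1,-1],0],
    [-1,[-0.8,-1,-1],0],
    [-1,[-0.8,-1,-1],0],
    [-1,[-0.8,-1,-1],0],
    [-1,[-0.8,-1,-1],0],
    [-1,[-0.8,-1,-1],0],
  ],
)

```text
time_s: 3.0
ee_pos: [0.3654, 0.3527, 0.5322]
orientation: [0.0, 0.001, 1.0, 0.0]
force: [-0.4, -1.2, 0.1]
finger_gap: 0.0853
grasp_force: 0.0
```

send_rows(
  increments=[
    [-1,[-0.8,-1,0],0],
    [-1,[-0.8,-1,0],0],
    [-1,[-0.8,-1,0],0],
    [-1,[-0.8,-1,0],0],
    [-1,[-0.8,-1,0],0],
    [-1,[-0.8,-1,0],0],
    [-1,[-0.8,-1,0],0],
    [-1,[-0.8,-1,0],0],
    [-1,[-0.8,-1,0],0],
  ],
)

```text
time_s: 4.12
ee_pos: [0.5449, 0.1272, 0.5313]
orientation: [0.0, 0.001, 1.0, -0.0]
force: [0.4, 0.7, 0.8]
finger_gap: 0.0852
grasp_force: 0.0
```

```bash
python3 -c "
from h import *
s,r=st();print(s['time_s'],s['joint_pos'].round(3),s['ee_pos'].round(3));print(r.as_matrix().round(3))"
```

```text
4.125 [ 0.092  0.218  0.746 -0.     2.177 -1.476] [0.545 0.127 0.531]
[[-1.     0.003  0.   ]
 [ 0.003  1.    -0.   ]
 [-0.    -0.    -1.   ]]
```

send_rows(
  increments=[
    [-1,[-1,0,-1],0],
    [-1,[-1,0,-1],0],
    [-1,[-1,0,-1],0],
    [-1,[-1,0,-1],0],
    [-1,[-1,0,-1],0],
    [-1,[-1,0,-1],0],
    [-1,[-1,0,-1],0],
    [-1,[-1,0,-1],0],
  ],
)

```text
time_s: 5.12
ee_pos: [0.6314, 0.1082, 0.6026]
orientation: [0.046, 0.001, 0.999, 0.009]
force: [0.3, 0.4, 0.6]
finger_gap: 0.0854
grasp_force: 0.0
```

```bash
python3 -c "
from h import *
s,r=st();print(s['time_s'],s['joint_pos'].round(3),s['ee_pos'].round(3));print(r.as_matrix().round(3))"
```

```text
5.125 [ 0.043  0.536  0.122  0.019  2.39  -1.511] [0.631 0.108 0.603]
[[-0.996  0.002  0.093]
 [ 0.004  1.     0.017]
 [-0.093  0.017 -0.996]]
```

send_rows(
  increments=[
    [-1,[-1,0,0],0],
    [-1,[-1,0,0],0],
    [-1,[-1,0,0],0],
    [-1,[-1,0,0],0],
    [-1,[-1,0,0],0],
    [-1,[-1,0,0],0],
  ],
)

```text
time_s: 5.88
ee_pos: [0.7194, 0.0985, 0.5463]
orientation: [0.075, 0.001, 0.997, 0.013]
force: [-0.0, -0.1, 0.3]
finger_gap: 0.0854
grasp_force: 0.0
```

```bash
python3 -c "
from h import *
s,r=st();print(s['time_s'],s['joint_pos'].round(3),s['ee_pos'].round(3));print(r.as_matrix().round(3))"
```

```text
5.875 [ 0.02   0.627  0.122  0.029  2.241 -1.528] [0.719 0.098 0.546]
[[-0.989  0.001  0.15 ]
 [ 0.005  1.     0.026]
 [-0.15   0.026 -0.988]]
```

send_rows(
  increments=[
    [-1,[-1,0,-1],0],
    [-1,[-1,0,-1],0],
    [-1,[-1,0,-1],0],
    [-1,[-1,0,-1],0],
    [-1,[-1,0,-1],0],
    [-1,[-1,0,-1],0],
    [-1,[-1,0,-1],0],
    [-1,[-1,0,-1],0],
  ],
)

```text
time_s: 6.88
ee_pos: [0.7168, 0.0729, 0.6097]
orientation: [0.157, 0.002, 0.987, 0.023]
force: [-0.2, 0.5, 0.3]
finger_gap: 0.0856
grasp_force: 0.0
```

```bash
python3 -c "
from h import *
s,r=st();print(s['time_s'],s['joint_pos'].round(3),s['ee_pos'].round(3));print(r.as_matrix().round(3))"
```

```text
6.875 [-0.03   0.548  0.122  0.065  2.157 -1.552] [0.717 0.073 0.61 ]
[[-0.951 -0.004  0.31 ]
 [ 0.011  0.999  0.045]
 [-0.31   0.046 -0.95 ]]
```

```bash
cat > fit.py <<'E'
from h import *
from scipy.optimize import minimize
C={"scene":(44.43650490177073,254.377,195.057,[[0.496,-0.868,-0.018,-0.261],[0.594,0.325,0.736,-0.469],[-0.633,-0.376,0.677,-1.295]]),
"side":(57.342229192629524,252.204,191.182,[[0.951,-0.31,0.005,-0.54],[0.148,0.468,0.871,-0.231],[-0.272,-0.828,0.49,-1.156]])}
c,s=np.cos(np.pi/6),np.sin(np.pi/6)
F=lambda xp,y,zp:np.array([xp*c-zp*s,y,.125+xp*s+zp*c])
B=lambda x,y,z:np.array([x,y,z])
E=[(F(a,-.14,.011),F(a,.14,.011)) for a in(-.06,-.048,.06)]+[(F(-.06,y,z),F(.06,y,z)) for y in(-.14,.14) for z in(0,)]
E+=[(B(.01,-.15,.305),B(.01,.15,.305)),(B(.01,-.15,.305),B(.16,-.15,.305)),(B(.01,.15,.32),B(.16,.15,.32))]
E+=[(F(-.031,-.075,.04),F(.031,-.075,.04)),(F(-.031,-.059,.04),F(.031,-.059,.04))]
P=np.array([a+(b-a)*t for a,b in E for t in np.linspace(0,1,40)])
def proj(k,X):
    v,cx,cy,T=C[k];T=np.array(T);f=192/np.tan(np.radians(v/2));p=X@T[:,:3].T+T[:,3]
    return np.c_[cx-f*p[:,0]/p[:,2],cy+f*p[:,1]/p[:,2]]
def W(p,X): return X@R.from_euler("z",p[2]).as_matrix().T+[p[0],p[1],0]
im={k:cv2.imread(f"pics/{k}0.png") for k in C};G={}
for k in im:
    g=cv2.cvtColor(im[k],6).astype(np.float32);m=np.hypot(cv2.Sobel(g,5,1,0),cv2.Sobel(g,5,0,1));G[k]=np.minimum(m,120)
def cost(p,sg):
    t=0
    for k in G:
        q=proj(k,W(p,P)).astype(np.float32);t-=cv2.remap(sg[k],q[None,:,0],q[None,:,1],1).mean()
    return t
if __name__=="__main__":
    p=np.array([.615,-.075,0.])
    for sig in(3,1.2):
        sg={k:cv2.GaussianBlur(G[k],(0,0),sig) for k in G}
        rg=(.02,.15) if sig==3 else (.006,.04)
        best=min(((cost([p[0]+a,p[1]+b,p[2]+w],sg),a,b,w) for a in np.linspace(-rg[0],rg[0],11) for b in np.linspace(-rg[0],rg[0],11) for w in np.linspace(-rg[1],rg[1],13)))
        p=p+best[1:];print(p,best[0])
    tiles=[]
    for k in im:
        z=3;q=proj(k,W(p,P));x0,y0=q.min(0).astype(int)-8;x1,y1=q.max(0).astype(int)+8
        t=cv2.resize(im[k][y0:y1,x0:x1],None,fx=z,fy=z,interpolation=cv2.INTER_CUBIC)
        for a in (q-[x0,y0])*z+1: cv2.circle(t,tuple(int(v) for v in a),1,(0,255,0),-1)
        tiles.append(cv2.copyMakeBorder(t,0,600-t.shape[0] if t.shape[0]<600 else 0,0,0,0)[:600])
    cv2.imwrite("pics/fit.png",cv2.resize(np.hstack(tiles),(800,600)) if sum(t.shape[1] for t in tiles)>800 else np.hstack(tiles))
E
python3 fit.py
```

```text
[ 0.615 -0.071  0.15 ] -125.02345
[ 0.6126     -0.0734      0.17666667] -151.04579
```

View pics/fit.png

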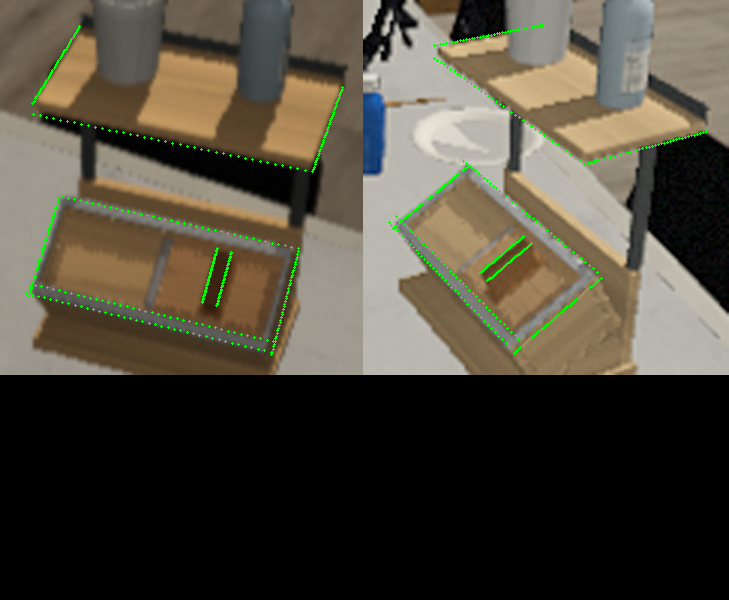

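The fit overlay matches the rails, the board and the handle in both views. It puts the console at (0.613, -0.073) with a yaw of 10°. Pushing past full reach does tilt the tool, so I go on to 30°.

send_rows(
  increments=[
    [-1,[-1,0,-1],-0.25],
    [-1,[-1,0,-1],-0.25],
    [-1,[-1,0,-1],-0.25],
    [-1,[-1,0,-1],-0.25],
    [-1,[-1,0,-1],-0.25],
    [-1,[-1,0,-1],-0.25],
    [-1,[-1,0,-1],-0.25],
    [-1,[-1,0,-1],-0.25],
    [-1,[-1,0,-1],0],
  ],
)

```text
time_s: 8.0
ee_pos: [0.6876, 0.0638, 0.6968]
orientation: [0.251, -0.075, 0.965, 0.012]
force: [0.7, 0.3, 0.8]
finger_gap: 0.0856
grasp_force: 0.0
```

```bash
cat > s.py <<'E'
from h import *
s,r=st();P=np.array([.6126,-.0734,0]);Rc=R.from_euler("z",.1767)*R.from_euler("y",-np.pi/6)
M=Rc.as_matrix();f=M.T@(s['ee_pos']-P-[0,0,.125])
print(s['time_s'],s['joint_pos'].round(3),s['ee_pos'].round(3),'F',(M.T@s['force']).round(1))
print('face xyz mm',(f*1000).round(1));print('tool axes in face (cols)\n',(M.T@r.as_matrix()).round(3))
E
python3 s.py
```

```text
8.0 [-0.062  0.438  0.122  0.104  2.079 -1.714] [0.688 0.064 0.697] F [1.  0.2 0.3]
face xyz mm [370.8 121.9 446.2]
tool axes in face (cols)
 [[-1.     0.015 -0.017]
 [ 0.015  1.    -0.024]
 [ 0.017 -0.024 -1.   ]]
```

send_rows(
  increments=[
    [-1,[1,-0.95,0],0],
    [-1,[1,-0.95,0],0],
    [-1,[1,-0.95,0],0],
    [-1,[1,-0.95,0],0],
    [-1,[1,-0.95,0],0],
    [-1,[1,-0.95,0],0],
    [-1,[1,-0.95,0],0],
    [-1,[1,-0.95,0],0],
  ],
)

```text
time_s: 9.0
ee_pos: [0.5459, -0.1489, 0.6041]
orientation: [0.25, -0.075, 0.965, 0.012]
force: [0.4, -0.0, -0.3]
finger_gap: 0.0852
grasp_force: 0.0
```

```bash
python3 s.py
```

```text
9.0 [-0.589 -0.044  0.96   0.334  1.815 -2.165] [ 0.546 -0.149  0.604] F [ 0.2 -0.1 -0.4]
face xyz mm [171.2 -62.5 454.4]
tool axes in face (cols)
 [[-1.     0.015 -0.018]
 [ 0.015  1.    -0.025]
 [ 0.017 -0.025 -1.   ]]
```

send_rows(
  increments=[
    [0,[1,0,1],0],
    [0,[1,0,1],0],
    [0,[1,0,1],0],
    [0,[1,0,1],0],
    [0,[1,0,1],0],
    [0,[1,0,1],0],
    [0,[0.8,0,1],0],
    [0,[0,0,1],0],
    [0,[0,0,1],0],
    [0,[0,0,1],0],
    [0,[0,0,1],0],
    [0,[0,0,1],0],
  ],
)

```text
time_s: 10.5
ee_pos: [0.5444, -0.1534, 0.259]
orientation: [0.25, -0.075, 0.965, 0.012]
force: [-0.0, 0.5, 0.1]
finger_gap: 0.0425
grasp_force: 0.0
```

```bash
python3 s.py
cat > w.py <<'E'
from h import *
import sys
s,r=st();P=np.array([.6126,-.0734,.125]);M=(R.from_euler("z",.1767)*R.from_euler("y",-np.pi/6)).as_matrix()
f=grab_frame("wrist");f["fish"]=True
cv2.imwrite(f"pics/{sys.argv[1]}.png",f["image"])
for q,z in(("cover_grip",.03),("well",0),("toggle_tip",-.01)):
    for k in mark_of("wrist",q)[:1]:
        o,d=ray(f,k["xy"]);o=M.T@(o-P);d=M.T@d;print(q,k["xy"],round(k["p"],2),((o+d*(z-o[2])/d[2])*1000).round(1))
E
python3 w.py w1
```

```text
10.5 [-0.6   -0.162  1.774  0.358  1.161 -2.408] [ 0.544 -0.153  0.259] F [0.1 0.5 0.1]
face xyz mm [ -3.4 -66.8 156.7]
tool axes in face (cols)
 [[-1.     0.015 -0.018]
 [ 0.015  1.    -0.025]
 [ 0.017 -0.025 -1.   ]]
cover_grip [260.7, 188.0] 0.91 [  0.1 -63.9  30. ]
well [259.8, 183.4] 0.67 [  3.2 -65.1   0. ]
```

View pics/w1.png

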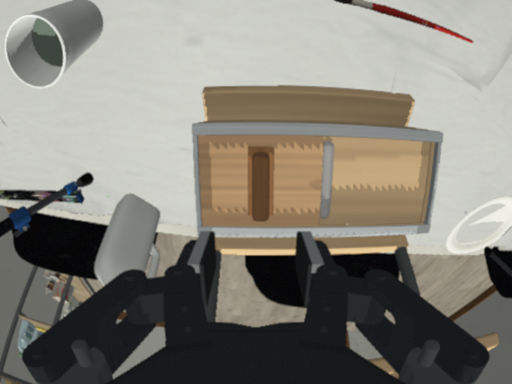

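The wrist view confirms the handle at (261,187), which is face y ≈ -65 and x' ≈ 0. I descend over it now.

send_rows(
  increments=[
    [0,[0,0.2,1],0],
    [0,[0,0,1],0],
    [0,[0,0,1],0],
    [0,[0,0,1],0],
    [0,[0,0,1],0],
    [0,[0,0,0.6],0],
    [1,[0,0,0],0],
    [1,[0,0,0],0],
    [1,[0,0,0],0],
    [1,[0,0,0],0],
  ],
  squeeze=40,
)

```text
time_s: 11.95
ee_pos: [0.6106, -0.1403, 0.1377]
orientation: [0.25, -0.075, 0.965, 0.012]
force: [-7.0, -0.4, 7.5]
finger_gap: 0.0156
grasp_force: 43.5
```

```bash
python3 s.py
```

```text
11.95 [-0.497  0.045  1.832  0.377  0.877 -2.41 ] [ 0.611 -0.14   0.138] F [-2.2  0.8 10. ]
face xyz mm [ -5.5 -65.5  17.9]
tool axes in face (cols)
 [[-1.     0.015 -0.018]
 [ 0.015  1.    -0.025]
 [ 0.017 -0.025 -1.   ]]
```

send_rows(
  increments=[
    [1,[0,0,-0.08],0],
    [1,[0.01,0.3,-0.01],0],
    [1,[0.01,0.5,-0.01],0],
    [1,[0.01,0.5,-0.01],0],
    [1,[0.01,0.5,-0.01],0],
    [1,[0.01,0.5,-0.01],0],
    [1,[0.01,0.5,-0.01],0],
    [1,[0.01,0.5,-0.01],0],
    [1,[0.01,0.5,-0.01],0],
    [1,[0.01,0.5,-0.01],0],
    [1,[0.01,0.5,-0.01],0],
    [1,[0,0.2,0],0],
  ],
)

```text
time_s: 13.45
ee_pos: [0.5892, -0.0166, 0.1383]
orientation: [0.252, -0.075, 0.965, 0.012]
force: [44.3, 4.1, -25.2]
finger_gap: 0.015
grasp_force: 40.6
```

```bash
python3 s.py
```

```text
13.45 [-0.261 -0.057  1.934  0.259  0.804 -2.123] [ 0.589 -0.017  0.138] F [ 25.8  -3.7 -44. ]
face xyz mm [-4.7 60.1 18. ]
tool axes in face (cols)
 [[-1.     0.015 -0.014]
 [ 0.016  1.    -0.025]
 [ 0.014 -0.025 -1.   ]]
```

send_rows(
  increments=[
    [1,[-0.05,0.1,0.1],0],
    [1,[0,0.15,0],0],
    [1,[0,0,0],0],
  ],
)

```text
time_s: 13.82
ee_pos: [0.589, -0.0118, 0.138]
orientation: [0.251, -0.075, 0.965, 0.011]
force: [-18.5, -13.6, 19.7]
finger_gap: 0.0149
grasp_force: 50.5
```

```bash
python3 s.py
```

```text
13.825 [-0.249 -0.057  1.934  0.247  0.802 -2.105] [ 0.589 -0.012  0.138] F [ -7.9 -10.1  27.4]
face xyz mm [-4.2 64.7 17.4]
tool axes in face (cols)
 [[-1.     0.014 -0.017]
 [ 0.014  1.    -0.027]
 [ 0.016 -0.027 -0.999]]
```

The cover has moved 130 mm and is against its stop. I let go, lift, close the fingers and move over the open well.

send_rows(
  increments=[
    [0,[0,0,0],0],
    [0,[0,0,0],0],
    [0,[0,0,-0.5],0],
    [0,[0,0,-1],0],
    [0,[0,0,-1],0],
    [1,[0,-1,0],0],
    [1,[0,-1,0],0],
    [1,[0,-1,0],0],
    [1,[0,-1,0],0],
    [1,[0,0,0],0],
  ],
)

```text
time_s: 15.08
ee_pos: [0.5737, -0.1146, 0.1927]
orientation: [0.25, -0.074, 0.965, 0.012]
force: [-0.4, 0.1, 0.1]
finger_gap: 0.0001
grasp_force: 0.0
```

```bash
python3 s.py;python3 w.py w2
```

```text
15.075 [-0.485 -0.095  1.85   0.339  0.987 -2.341] [ 0.574 -0.115  0.193] F [-0.3  0.2  0.3]
face xyz mm [ -5.6 -33.7  81.4]
tool axes in face (cols)
 [[-1.     0.016 -0.018]
 [ 0.017  1.    -0.025]
 [ 0.018 -0.025 -1.   ]]
cover_grip [388.2, 218.8] 0.9 [ 2.2 64.8 30. ]
well [219.2, 204.4] 0.88 [ -0.9 -63.9   0. ]
toggle_tip [211.2, 198.8] 0.78 [ -2.6 -72.  -10. ]
```

View pics/w2.png

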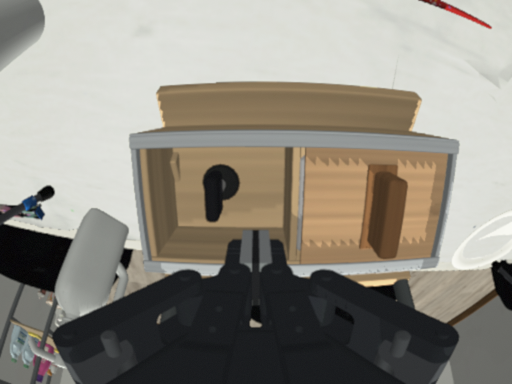

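The wrist view shows the cover parked fully open, with its handle at (388,218). The paddle is centred at (211,199), which is y -72, and there is free room on its right. I descend there with closed fingers.

send_rows(
  increments=[
    [1,[0,0,1],0],
    [1,[0,0,1],0],
    [1,[0,0,1],0],
    [1,[0,0,1],0],
    [1,[0,0,0.4],0],
    [1,[0,-0.5,0],0],
    [1,[0,-0.4,0],0],
    [1,[0,-0.2,0],0],
    [1,[0,0,0],0],
  ],
)

```text
time_s: 16.4
ee_pos: [0.6309, -0.1344, 0.0969]
orientation: [0.25, -0.075, 0.965, 0.012]
force: [-0.9, 2.0, 0.7]
finger_gap: -0.0003
grasp_force: 0.8
```

```bash
python3 s.py
```

```text
16.4 [-0.467  0.124  1.837  0.392  0.788 -2.416] [ 0.631 -0.134  0.097] F [-0.1  2.1  0.9]
face xyz mm [ -7.7 -63.3 -28. ]
tool axes in face (cols)
 [[-1.     0.015 -0.018]
 [ 0.016  1.    -0.025]
 [ 0.017 -0.025 -1.   ]]
```

send_rows(
  increments=[
    [1,[0,-0.25,0],0],
    [1,[0,-0.15,0],0],
    [1,[0,0,0],0],
  ],
)

```text
time_s: 16.77
ee_pos: [0.6322, -0.1438, 0.0964]
orientation: [0.25, -0.075, 0.965, 0.012]
force: [-1.8, 3.0, 0.9]
finger_gap: 0.0002
grasp_force: 1.5
```

```bash
python3 s.py
```

```text
16.775 [-0.483  0.134  1.827  0.399  0.795 -2.435] [ 0.632 -0.144  0.096] F [-0.6  3.2  1.4]
face xyz mm [ -8.3 -72.7 -28.3]
tool axes in face (cols)
 [[-1.     0.015 -0.019]
 [ 0.015  1.    -0.024]
 [ 0.018 -0.024 -1.   ]]
```

send_rows(
  increments=[
    [1,[0,-0.2,0],0],
    [1,[0,0,0],0],
  ],
)

```text
time_s: 17.02
ee_pos: [0.633, -0.1487, 0.0964]
orientation: [0.25, -0.075, 0.965, 0.012]
force: [-0.7, 4.3, -0.6]
finger_gap: 0.0
grasp_force: 1.9
```

send_rows(
  increments=[
    [1,[0,-0.15,0],0],
    [1,[0,0,0],0],
  ],
)

```text
time_s: 17.27
ee_pos: [0.6332, -0.1499, 0.0961]
orientation: [0.249, -0.076, 0.965, 0.014]
force: [-3.2, 22.6, 3.4]
finger_gap: -0.0006
grasp_force: 11.4
```

```bash
python3 s.py; python3 w.py w3
```

```text
17.275 [-0.495  0.142  1.819  0.407  0.804 -2.45 ] [ 0.633 -0.15   0.096] F [ 2.4 22.8  2.5]
face xyz mm [ -8.5 -78.9 -28.4]
tool axes in face (cols)
 [[-1.     0.015 -0.019]
 [ 0.015  1.    -0.02 ]
 [ 0.019 -0.02  -1.   ]]
toggle_tip [217.4, 266.1] 0.9 [ -4.8 -96.  -10. ]
```

The switch is hard on its stop: 22.8 N, with the tip at y -96. I hold it there.

send_rows(
  increments=[
    [1,[0,0,0],0],
    [1,[0,0,0],0],
    [1,[0,0,0],0],
    [1,[0,0,0],0],
    [1,[0,0,0],0],
    [1,[0,0,0],0],
    [1,[0,0,0],0],
    [1,[0,0,0],0],
    [1,[0,0,0],0],
    [1,[0,0,0],0],
    [1,[0,0,0],0],
    [1,[0,0,0],0],
  ],
)

```text
time_s: 18.98
ee_pos: [0.6331, -0.1499, 0.0961]
orientation: [0.249, -0.076, 0.965, 0.014]
force: [-2.3, 22.3, 3.9]
finger_gap: -0.0003
grasp_force: 10.9
```

send_rows(
  increments=[
    [1,[0,0,0],0],
    [1,[0,0,0],0],
    [1,[0,0,0],0],
    [1,[0,0,0],0],
    [1,[0,0.2,0],0],
    [1,[0,0.2,0],0],
    [1,[0,0.2,0],0],
    [1,[0,0.2,0],0],
    [1,[0,0.2,0],0],
    [1,[0,0.2,0],0],
    [1,[0,0.2,0],0],
    [1,[0,0.3,0],0],
  ],
)

```text
time_s: 20.48
ee_pos: [0.6271, -0.11, 0.0959]
orientation: [0.25, -0.075, 0.965, 0.012]
force: [0.6, -0.1, -0.4]
finger_gap: -0.0001
grasp_force: 0.0
```

send_rows(
  increments=[
    [1,[0,0.1,-0.5],0],
    [1,[0,0,-1],0],
    [1,[0,0,-1],0],
    [1,[0,0,-1],0],
    [1,[0,0,-1],0],
    [1,[0,0,0],0],
  ],
)

```text
time_s: 21.22
ee_pos: [0.5727, -0.1151, 0.1969]
orientation: [0.251, -0.075, 0.965, 0.011]
force: [-0.0, -0.3, -0.6]
finger_gap: -0.0001
grasp_force: 0.0
```

```bash
python3 s.py; python3 w.py w4
```

```text
21.225 [-0.488 -0.101  1.848  0.34   0.993 -2.343] [ 0.573 -0.115  0.197] F [-0.3 -0.3 -0.5]
face xyz mm [ -4.4 -34.1  85.5]
tool axes in face (cols)
 [[-1.     0.014 -0.016]
 [ 0.015  1.    -0.027]
 [ 0.015 -0.027 -1.   ]]
cover_grip [388.0, 215.7] 0.62 [ 2.5 65.8 30. ]
well [217.9, 204.0] 0.87 [  1.6 -66.1   0. ]
toggle_tip [213.5, 198.2] 0.82 [ -0.3 -71.3 -10. ]
```

View pics/w4.png

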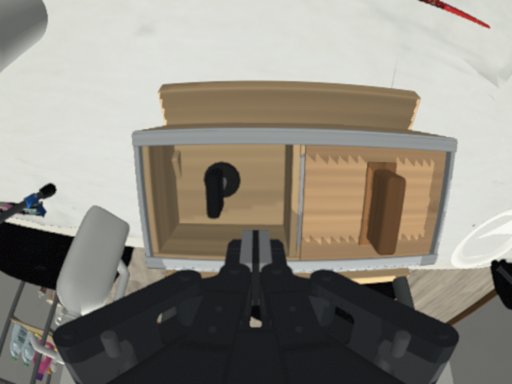

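The paddle is back in the middle at y -71. I go back to the handle, grip it and shut the cover.

send_rows(
  increments=[
    [0,[0,1,0],0],
    [0,[0,1,0],0],
    [0,[0,1,0],0],
    [0,[0,1,0],0],
    [0,[0,0,1],0],
    [0,[0,0,1],0],
    [0,[0,0,0.6],0],
    [1,[0,0,0],0],
    [1,[0,0,0],0],
    [1,[0,0,0],0],
    [1,[0,0,0],0],
  ],
)

```text
time_s: 22.8
ee_pos: [0.5887, -0.0121, 0.1362]
orientation: [0.25, -0.075, 0.965, 0.012]
force: [9.3, -1.0, -13.0]
finger_gap: 0.015
grasp_force: 41.1
```

```bash
python3 s.py
```

```text
22.8 [-0.251 -0.055  1.935  0.251  0.802 -2.109] [ 0.589 -0.012  0.136] F [  1.3  -2.7 -15.8]
face xyz mm [-5.4 64.6 16.1]
tool axes in face (cols)
 [[-1.     0.015 -0.019]
 [ 0.016  1.    -0.024]
 [ 0.018 -0.025 -1.   ]]
```

send_rows(
  increments=[
    [1,[0,-0.3,0.03],0],
    [1,[-0.005,-0.5,0.012],0],
    [1,[-0.005,-0.5,0.012],0],
    [1,[-0.005,-0.5,0.012],0],
    [1,[-0.005,-0.5,0.012],0],
    [1,[-0.005,-0.5,0.012],0],
    [1,[-0.005,-0.5,0.012],0],
    [1,[-0.005,-0.5,0.012],0],
    [1,[-0.005,-0.5,0.012],0],
    [1,[-0.005,-0.5,0.012],0],
    [1,[-0.005,-0.4,0.01],0],
    [1,[0,0,0],0],
  ],
)

```text
time_s: 24.3
ee_pos: [0.6096, -0.1404, 0.136]
orientation: [0.249, -0.075, 0.966, 0.013]
force: [-37.8, -1.1, 20.2]
finger_gap: 0.0152
grasp_force: 48.2
```

```bash
python3 s.py
```

```text
24.3 [-0.498  0.047  1.833  0.376  0.878 -2.41 ] [ 0.61  -0.14   0.136] F [-22.3   5.6  36.2]
face xyz mm [ -7.2 -65.4  16.9]
tool axes in face (cols)
 [[-1.     0.014 -0.021]
 [ 0.015  1.    -0.023]
 [ 0.021 -0.024 -1.   ]]
```

send_rows(
  increments=[
    [1,[0.03,-0.1,-0.05],0],
    [1,[0,-0.1,0],0],
    [1,[0,0,0],0],
  ],
)

```text
time_s: 24.68
ee_pos: [0.6094, -0.1409, 0.136]
orientation: [0.249, -0.076, 0.965, 0.016]
force: [-17.8, 36.9, 11.4]
finger_gap: 0.0154
grasp_force: 45.9
```

```bash
python3 s.py
```

```text
24.675 [-0.504  0.049  1.831  0.385  0.885 -2.421] [ 0.609 -0.141  0.136] F [-3.9 39.5 15.4]
face xyz mm [ -7.5 -65.9  17.1]
tool axes in face (cols)
 [[-1.     0.015 -0.02 ]
 [ 0.015  1.    -0.016]
 [ 0.02  -0.016 -1.   ]]
```

Against the stop at 39 N, so the cover is fully shut. I let go and back off.

send_rows(
  increments=[
    [1,[0,0.14,0],0],
    [0,[0,0,0],0],
    [0,[0,0,0],0],
    [0,[0,0,0],0],
    [0,[0,0,-0.5],0],
    [0,[0,0,-1],0],
    [0,[0,0,-1],0],
    [0,[0,0,-1],0],
    [0,[0,0,-1],0],
    [0,[0,0,0],0],
  ],
)

```text
time_s: 25.92
ee_pos: [0.5562, -0.1491, 0.237]
orientation: [0.251, -0.075, 0.965, 0.011]
force: [0.6, 0.5, 0.1]
finger_gap: 0.0429
grasp_force: 0.0
```

```bash
python3 s.py; python3 w.py w5
```

```text
25.925 [-0.575 -0.134  1.795  0.358  1.103 -2.403] [ 0.556 -0.149  0.237] F [ 0.6  0.4 -0.2]
face xyz mm [ -3.6 -64.6 131.4]
tool axes in face (cols)
 [[-1.     0.014 -0.016]
 [ 0.015  1.    -0.027]
 [ 0.015 -0.027 -1.   ]]
cover_grip [260.3, 195.2] 0.64 [ -0.2 -62.1  30. ]
well [256.9, 185.6] 0.64 [ -1.  -65.7   0. ]
```

View pics/w5.png

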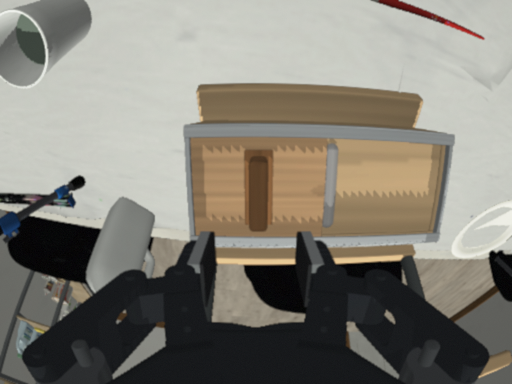

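The wrist view shows the cover shut against the ridge at (331,185), with its handle at (258,192), as it was at the start. Nothing nearby has been disturbed.

```bash
python3 -c "
from bench import arm
print(arm.job_done())"
```

```text
the job is handed in; nothing more can be done
None
```

I opened the cover fully, held the switch on its stop on the side away from the cover for about 2 s, and let it spring back to the middle. Then I slid the cover fully shut past its ridge and handed the job in at about 26 s; the result of the judging was not reported.

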